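# Unlatch and open the spray-can cage

## Robot

A 6-joint arm with a two-finger parallel gripper is mounted at the origin on the work surface. World frame = base frame: x ahead of the robot, y to its left, z up, the work surface at z = 0. Lengths are in mm, angles in rad, forces in N, time in s.
With the tool pointing down it reaches from about 275 to 750 mm from the base axis. Payload 10.2 kg.
Tool frame: the origin (TCP) lies between the finger pads; the fingertips stand 11 mm ahead of it and the grasp point (between the pads) lies 8 mm behind it (ctrl.tip_extent is the distance from the TCP to the fingertips, in mm); z points along the fingers, y is the direction in which the jaws open and shut (so a half turn about z gives the same grasp; the last joint's range is limited). The gripper opens to 85 mm and grips with 20 to 120 N. Pads are 22 mm wide; open, the fingers measure 114 mm over their backs; the gripper's body (76 mm by 85 mm) begins 54 mm behind the grasp point. The pads swing forward as they close: fully open they stand 13 mm farther back than shut.
Start: joints at [-1.539, 0.313, 1.498, -0, 1.331, -0.223], TCP at [132.314, -508.059, 242.294] pointing down, gripper open.
Joint ranges: [-2.94, 2.94], [-0.97, 2.17], [0.19, 2.56], [-1.23, 4.37], [0.02, 3.11], [-2.88, 2.88]. Speed limits (rad/s): [2.39, 2.39, 3.01, 3.14, 3.14, 3.14].

## Interface

Orientations are given as a unit quaternion [w, x, y, z].
In Python, from rig import ctrl gives the robot as it stands.
- The arm moves only by the tool apply_moves, never from a script. Its argument "commands" is a list of rows, each a list of 5 numbers: the finger opening in cm, from 0 to 8.54, then the shift along the tool's x, y, z in cm, then the turn about the tool's z in rad. In form: [[jaw, dx, dy, dz, roll], ...]. A call has 1 to 12 rows; each row shifts and turns the commanded pose from where the row before left it, along the tool's axes as they then stand; what a row does not reach is not made up. A row lasts 1/12 s, in which the tool goes at most 41.7 mm and 7.16 degrees, less where a joint would pass 70% of its speed; a pose out of reach is approached as far as the arm can. A call with a gripper value outside its range is refused whole. The fingers move at their own pace and stop on an object; "squeeze" is the grip in N (left out, the last holds). Time passes only in rows, so rows that do not move let the fingers close. It gives the time, the measured TCP pose, the force and the opening at its end, in the units of the state.
- ctrl.sense(): the state, without advancing time (a new reading comes with each control period).
- ctrl.capture(name): name is "side" or "top" or "wrist"; returns the picture (384x512x3 uint8, red, green, blue); there is no depth.
- ctrl.camera_info(name): a dict with "fov_y" (degrees; the focal length in pixels is half the picture's height over the tangent of half this angle, whatever the lens; pixels are square), "cx", "cy" (the principal point, pixels), "dist_coeffs" ([k1, k2, p1, p2, k3] as OpenCV has them; the pictures are not rectified), "camera_from_world" (4x4, takes a point from world to camera coordinates). Camera axes: x right, y down, z forward; pixel columns grow to the right and rows downward; lengths in mm; the calibration is good to about 2 mm. A picture is of the moment at which its call begins: read the wrist's pose just before it. camera_info takes no time and is no camera call; for the wrist camera it gives the pose at the moment of the call.
- ctrl.finish_job(): hands the job in, once; it reports no verdict.
The state is a dict: "time_s": time; "joints": joint angles; "dq": joint speeds; "tau": joint torques, N m; "eef_pos": TCP position; "ee_rot": TCP orientation; "force": force on the tool from outside, world axes, zero at the start; "wrist_torque": the same for the moment, N m; "grip_width": opening from 0.0 (shut) to 1.0 (fully open).
Only numpy, scipy, OpenCV 4.12 (cv2) and the standard library are available. Lean on these libraries where they do the work, as an engineer would, in place of code of your own. Each camera call takes 0.05 s, during which the arm holds its last target.

## Task

Open the wire cage on the bench so the spray cans can be reached: lift the latch bar by its red knob until it passes between the lip and the cap of its catch, then swing the yellow gate slowly wide open (about square to the cage front), let the bar drop back level and let go. The catch sits higher or lower each time, so feel for its cap and never press the bar hard against lip or cap. Do not let the gate fly, and leave the cans and everything else on the bench where they are.

Things in the scene. Friction and masses are not known exactly. Their poses are not given: they have to be found in the camera images.
- cage: Wire spray-can cage with green posts, fixed to the bench: 170 deep (x) x 250 wide (y) x 200 mm high. Origin: centre of its underside. Its -x face is the front with the gate; z up.
- catch (a point): On the cage: where the lip's top edge is at mid-setting (174 mm up). Dark steel catch: 7 mm thick lip 3 mm in front (-x) of the bar; a cap over the bar, 23 mm above the lip's top. Its real height is up to 14 mm higher or lower, unreported: the bar's end must rise 8 to 36 mm to clear the lip and meets the cap 4 to 7 mm later. From 0.2 rad of gate swing the bar is past both. Over 15 N on the bar bends it.
- gate_hinge (a point): Point on the gate's vertical hinge line (cage's left front post seen from the robot, +y side), 160 mm above the bench. Axes turn with the gate: -x out of its front, -y from the hinge to its free edge; at joint 0 parallel to the cage's.
- gate (a joint): Swing of the yellow wire gate (170 wide x 180 mm high, top edge 190 mm above the bench, 0.8 kg): 0 shut, grows as it opens towards the robot (seen from above the free edge swings clockwise about the hinge), end stop 1.9 rad. It stays where it is left (hinge friction about 0.12 N m).
- latch_pivot (a point): Pivot of the latch bar on the gate's front face: 18 mm in front (-x) of and 30 mm along -y from the hinge line, 160 mm above the bench. The bar turns about the gate's x axis here.
- latch (a joint): Lift of the steel latch bar about its pivot (rad): 0 level at rest on its own stop, grows as the free end rises, at most 0.40. The bar is 8 mm thick, 16 mm high, reaches 182 mm from the pivot along the gate's -y to under the cap; it falls back by its weight (about 1.5 N at the knob).
- latch_knob (a point): Centre of the red upright cylindrical lift knob, 22 mm dia x 36 mm high, on a 10 mm stem on the bar: with the bar level 115 mm from the pivot along the gate's -y and 80 mm above it (240 mm above the bench). Nothing stands beside it. It moves on an arc about the pivot as the bar lifts, and about the hinge line with the gate.
- can_a: blue spray can, 52 dia x 155 mm, standing loose inside the cage; origin under its centre; not to be disturbed.
- can_b: red spray can, 52 dia x 155 mm, standing loose inside the cage; origin under its centre; not to be disturbed.
- can_c: white spray can, 52 dia x 155 mm, standing loose inside the cage; origin under its centre; not to be disturbed.
- jar: glass jar with steel cap, 70 dia x 90 mm, loose on the bench; origin under its centre; not to be disturbed.
- tin: paint tin, 90 dia x 100 mm, loose on the bench; origin under its centre; not to be disturbed.
- tape: orange tape roll, 90 dia x 25 mm, loose on the bench; origin under its centre; not to be disturbed.
- screwdriver: red-handled screwdriver (about 0.2 m long) lying loose on the bench; origin under its middle, long axis x; not to be disturbed.
- wrench: steel wrench lying on the bench; not to be disturbed.

How it is judged:
By the outcome, as a careful person would: the job done as asked, in the order asked, and still so for the second after the job is handed in, with the robot touching nothing.
It also fails if it takes over 67 s, if anything falls off the work surface, if the arm or the gripper's body presses on something with over 40 N, if the wrist force passes 120 N, or if a joint passes its speed limit or range.

## Working session

There is one attempt and no reset: what is moved stays moved. The work goes in short steps, Python scripts to look and compute and a tool call to move; the robot and the scene stay as the last step left them, time stands still between calls to the robot, and variables do not carry over. Pictures are saved under pics/ and viewed, and the job is handed in when it is done.

Besides the shell and the picture viewer there is one more tool, called after "Emit:" as name(argument=value, ...) on one line, values as JSON. apply_moves: Moves the arm, as the interface text tells. Its arguments: {"type":"object","properties":{"commands":{"type":"array"},"squeeze":{"type":"number"}},"required":["commands"]}

```bash
mkdir -p pics; ls; python3 - <<'E'
from rig import ctrl
import cv2,numpy as np
np.set_printoptions(precision=4,suppress=True)
s=ctrl.sense();print(s)
for n in("side","top","wrist"):
    i=ctrl.camera_info(n);print(n,i)
    cv2.imwrite(f"pics/{n}0.png",ctrl.capture(n)[:,:,::-1])
E
```

```text
pics
{'time_s': 0.0, 'joints': array([-1.5394,  0.3135,  1.4985, -0.    ,  1.331 , -0.2234]), 'dq': array([ 0.0007,  0.0002,  0.0022,  0.0004,  0.0004, -0.0006]), 'tau': array([ -0.0031, -41.2268, -25.9747,  -0.0004,   0.0041,   0.    ]), 'eef_pos': array([ 132.3033, -507.7864,  241.6816]), 'ee_rot': array([-0.0007,  0.9919,  0.1271,  0.0001]), 'force': array([0.2484, 0.3093, 0.2205]), 'wrist_torque': array([-0.0052, -0.0069, -0.0067]), 'grip_width': 0.9999517434535665}
side {'fov_y': 53.69568734490687, 'cx': 252.35221401393008, 'cy': 189.8642688042204, 'dist_coeffs': array([-0.0849,  0.    ,  0.    ,  0.    ,  0.    ]), 'camera_from_world': array([[  -0.6676,   -0.7445,    0.0021,  376.5432],
       [  -0.7051,    0.6314,   -0.3229,  476.7283],
       [   0.2391,   -0.217 ,   -0.9464, 1300.5314],
       [   0.    ,    0.    ,    0.    ,    1.    ]])}
top {'fov_y': 57.142610053013165, 'cx': 252.57856950661042, 'cy': 193.10242927097386, 'dist_coeffs': array([0.0325, 0.    , 0.    , 0.    , 0.    ]), 'camera_from_world': array([[  -0.0085,   -0.9997,   -0.0233,   21.141 ],
       [  -0.9852,    0.0123,   -0.1708,  575.8998],
       [   0.171 ,    0.0215,   -0.985 , 1226.0752],
       [   0.    ,    0.    ,    0.    ,    1.    ]])}
wrist {'fov_y': 71.9086204559799, 'cx': 254.99640521235662, 'cy': 191.00931660490565, 'dist_coeffs': array([-0.0357,  0.    ,  0.    ,  0.    ,  0.    ]), 'camera_from_world': array([[   0.2524,   -0.9676,   -0.0007, -524.9788],
       [  -0.9145,   -0.2388,    0.3265,  -42.1203],
       [  -0.3161,   -0.0817,   -0.9452,  380.8602],
       [   0.    ,    0.    ,    0.    ,    1.    ]])}
```

View pics/side0.png

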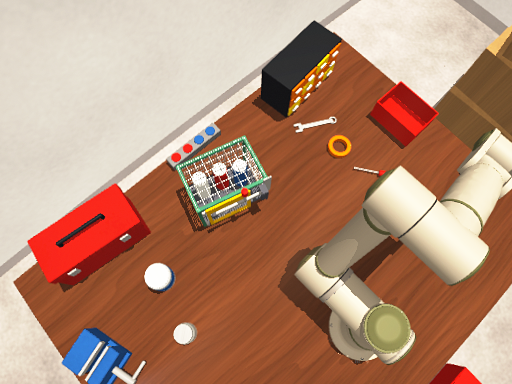

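View pics/top0.png

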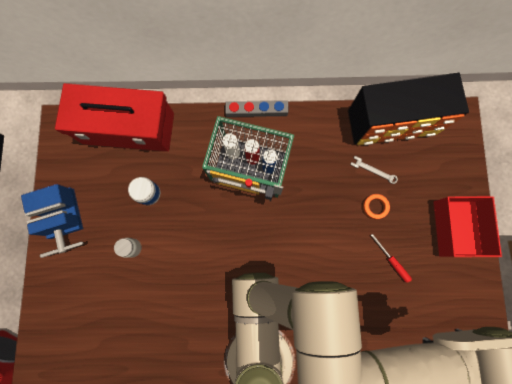

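View pics/wrist0.png

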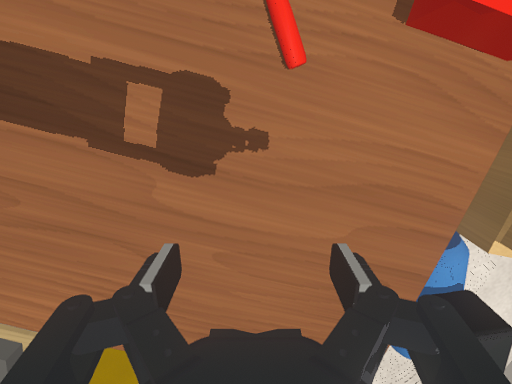

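The cage sits near top pixel (248,155), turned slightly. The red knob is near top (249,183) and side (245,192), and the yellow gate faces the robot. I'll zoom in and measure.

```bash
cat > h.py <<'E'
import cv2,numpy as np
np.set_printoptions(precision=3,suppress=True)
def K(i): 
    f=192/np.tan(np.radians(i["fov_y"]/2)); return np.array([[f,0,i["cx"]],[0,f,i["cy"]],[0,0,1]])
def ray(i,uv):
    p=cv2.undistortPoints(np.array([[uv]],float),K(i),np.array(i["dist_coeffs"]))[0,0]
    T=np.array(i["camera_from_world"]);R=T[:3,:3]
    d=R.T@np.array([p[0],p[1],1]);return -R.T@T[:3,3],d/np.linalg.norm(d)
def plane(i,uv,z):
    o,d=ray(i,uv);return o+d*(z-o[2])/d[2]
def tri(rs):
    A=0;b=0
    for o,d in rs:
        P=np.eye(3)-np.outer(d,d);A=A+P;b=b+P@o
    x=np.linalg.solve(A,b);return x,[np.linalg.norm((np.eye(3)-np.outer(d,d))@(x-o)) for o,d in rs]
def proj(i,X):
    T=np.array(i["camera_from_world"])
    return cv2.projectPoints(np.array(X,float).reshape(-1,3),cv2.Rodrigues(T[:3,:3])[0],T[:3,3],K(i),np.array(i["dist_coeffs"]))[0][:,0]
def blobs(img,lo,hi,box,minA=5):
    h=cv2.cvtColor(img,cv2.COLOR_RGB2HSV);m=cv2.inRange(h,np.array(lo),np.array(hi))
    if lo[0]==0: m|=cv2.inRange(h,np.array([172,lo[1],lo[2]]),np.array([180,255,255]))
    z=np.zeros_like(m);x0,y0,x1,y1=box;z[y0:y1,x0:x1]=m[y0:y1,x0:x1]
    n,l,s,c=cv2.connectedComponentsWithStats(z);return z,[(c[k],s[k]) for k in range(1,n) if s[k][4]>=minA]
E
python3 - <<'E'
from h import *
from rig import ctrl
B={"side":(165,125,285,235),"top":(190,105,305,205)}
R=[]
for n in B:
    im=cv2.imread(f"pics/{n}0.png")[:,:,::-1].copy();i=ctrl.camera_info(n);x0,y0,x1,y1=B[n]
    cv2.imwrite(f"pics/{n}0z.png",cv2.resize(im[y0:y1,x0:x1,::-1],None,fx=6.5 if n=="top" else 5.4,fy=6.5 if n=="top" else 5.4,interpolation=cv2.INTER_CUBIC)[:600,:800])
    print(n,"red",blobs(im,(0,150,120),(7,255,255),B[n])[1])
    m,b=blobs(im,(50,60,50),(90,255,255),B[n]);print("green",b)
    m,b=blobs(im,(20,120,100),(35,255,255),B[n]);print("yel",b)
E
```

```text
side red [(array([187.162, 147.897]), array([183, 144,  10,   9,  68], dtype=int32)), (array([175.6  , 156.829]), array([171, 153,  10,   9,  70], dtype=int32)), (array([223.727, 176.136]), array([220, 173,   7,   6,  22], dtype=int32)), (array([217.053, 179.579]), array([214, 177,   7,   6,  19], dtype=int32)), (array([226.222, 183.259]), array([224, 180,   5,   8,  27], dtype=int32)), (array([220.069, 186.069]), array([217, 183,   7,   7,  29], dtype=int32)), (array([244.269, 191.865]), array([241, 188,   7,   9,  52], dtype=int32))]
green [(array([220.001, 177.375]), array([176, 136,  92,  91, 832], dtype=int32)), (array([243.667, 149.417]), array([243, 147,   3,   6,  12], dtype=int32)), (array([243.8, 158. ]), array([243, 156,   3,   5,   5], dtype=int32))]
yel [(array([248.929, 191.714]), array([248, 189,   3,   7,  14], dtype=int32)), (array([225.707, 207.813]), array([205, 193,  46,  32, 427], dtype=int32))]
top red [(array([233.607, 107.5  ]), array([229, 105,  10,   7,  56], dtype=int32)), (array([248.491, 107.327]), array([244, 105,  10,   7,  55], dtype=int32)), (array([248.256, 182.14 ]), array([245, 179,   7,   7,  43], dtype=int32))]
green [(array([244.677, 155.869]), array([203, 117,  91,  69, 665], dtype=int32)), (array([290.333, 144.833]), array([290, 143,   2,   5,   6], dtype=int32))]
yel [(array([227.69 , 175.345]), array([210, 170,  35,  11,  84], dtype=int32)), (array([255.077, 182.231]), array([253, 181,   5,   4,  13], dtype=int32))]
```

View pics/side0z.png

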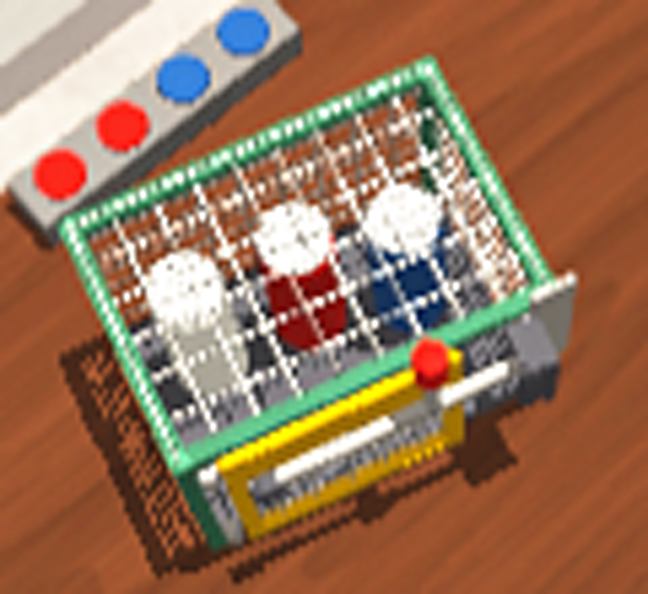

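View pics/top0z.png

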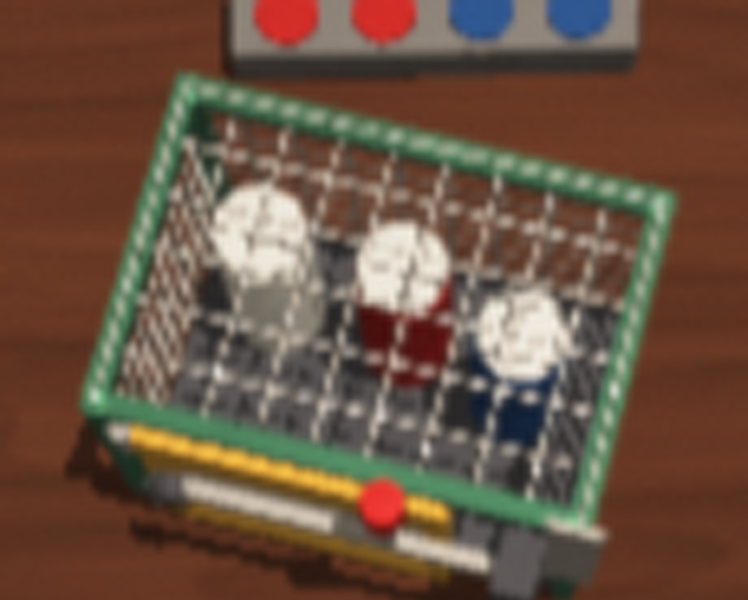

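```bash
cat > m1.py <<'E'
from h import *
from rig import ctrl
T=ctrl.camera_info("top");S=ctrl.camera_info("side")
c={"FL":((204.6,167),(201.1,210.2)),"BL":((218.6,118.1),(178,167.2)),"BR":((292.3,135.8),(244.6,137)),"FR":((280,185.8),(265.9,176.9)),"knob":((248.26,182.14),(244.27,191.87))}
P={}
for k,(a,b) in c.items():
    x,r=tri([ray(T,a),ray(S,b)]);P[k]=x
    z=197 if k!="knob" else 250
    print(k,x,r,"planes",plane(T,a,z)[:2],plane(S,b,z)[:2])
for a,b in(("FL","FR"),("BL","BR"),("BL","FL"),("BR","FR")):
    d=P[b]-P[a];print(a,b,np.linalg.norm(d[:2]),np.degrees(np.arctan2(d[1],d[0])))
E
python3 m1.py
```

```text
FL [630.448 162.557 220.712] [np.float64(1.9645782182297165), np.float64(1.9645782182297757)] planes [638.433 166.845] [635.605 160.205]
BL [805.126 122.682 195.946] [np.float64(0.10581035976589613), np.float64(0.10581035976613058)] planes [804.589 122.532] [804.771 122.818]
BR [ 738.626 -119.708  198.507] [np.float64(0.16885391597226831), np.float64(0.16885391597251542)] planes [ 739.319 -119.827] [ 739.035 -120.208]
FR [576.174 -75.06  199.398] [np.float64(3.553198915791335), np.float64(3.5531989157913957)] planes [573.145 -76.087] [580.32  -74.987]
knob [576.634  23.822 244.333] [np.float64(0.06657119325421619), np.float64(0.06657119325423387)] planes [575.533  23.644] [575.076  24.992]
FL FR 243.736640016515 -102.86609933166574
BL BR 251.3469553203452 -105.34166080068434
BL FL 179.17118682514757 167.1411807651123
BR FR 168.47522594280193 164.6324742684525
```

```bash
cat >> h.py <<'E'
from scipy.spatial.transform import Rotation as Ro
def tool(s):
    q=np.array(s["ee_rot"]);return Ro.from_quat([q[1],q[2],q[3],q[0]]).as_matrix()
def phi(s):
    R=tool(s);return np.arctan2(R[1,0],R[0,0])
YAW=-0.255
E
python3 - <<'E'
from h import *
from rig import ctrl
s=ctrl.sense();R=tool(s);p=s["eef_pos"]
i=ctrl.camera_info("wrist");T=i["camera_from_world"]
c=-T[:3,:3].T@T[:3,3];print("cam in tool",R.T@(c-p),"optical in tool",R.T@T[2,:3], "phi",phi(s))
print(proj(i,[p,p+R@[0,0,-8]]))
f=1.316;R2=np.array([[np.cos(f),np.sin(f),0],[np.sin(f),-np.cos(f),0],[0,0,-1]])
print(R2.T@(np.array([576,24,340])-p)/10)
E
```

```text
cam in tool [  84.768    0.293 -131.523] optical in tool [-0.327  0.     0.945] phi 0.2547678325498023
[[254.34  255.55 ]
 [254.312 263.667]]
[62.653 29.532 -9.812]
```

Emit:
apply_moves(commands=[[6,0,0,-1,-0.106],[6,0,0,-1,-0.106],[6,0,0,-1,-0.106],[6,0,0,-1,-0.106],[6,0,0,-1,-0.106],[6,0,0,-1,-0.106],[6,0,0,-1,-0.106],[6,0,0,-1,-0.106],[6,0,0,-1,-0.106],[6,0,0,-1,-0.106]], squeeze=20)

```text
time_s: 0.98
eef_pos: [132.3, -508.0, 342.6]
ee_rot: [-0.0, 0.79, 0.613, 0.0]
force: [-0.1, -0.4, 0.6]
grip_width: 0.705
```

Emit:
apply_moves(commands=[[6,2.6,1.23,0,0],[6,2.6,1.23,0,0],[6,2.6,1.23,0,0],[6,2.6,1.23,0,0],[6,2.6,1.23,0,0],[6,2.6,1.23,0,0],[6,2.6,1.23,0,0],[6,2.6,1.23,0,0],[6,2.6,1.23,0,0],[6,2.6,1.23,0,0],[6,2.6,1.23,0,0],[6,2.6,1.23,0,0]])

```text
time_s: 1.98
eef_pos: [354.7, -242.3, 342.2]
ee_rot: [-0.0, 0.792, 0.611, 0.0]
force: [0.1, -0.4, -0.5]
grip_width: 0.704
```

Emit:
apply_moves(commands=[[6,2.6,1.23,0,0],[6,2.6,1.23,0,0],[6,2.6,1.23,0,0],[6,2.6,1.23,0,0],[6,2.6,1.23,0,0],[6,2.6,1.23,0,0],[6,2.6,1.23,0,0],[6,2.6,1.23,0,0],[6,2.6,1.23,0,0],[6,2.6,1.23,0,0],[6,2.6,1.23,0,0],[6,0,0,0,0]])

```text
time_s: 2.98
eef_pos: [559.1, 2.1, 341.2]
ee_rot: [-0.001, 0.79, 0.612, 0.0]
force: [-0.1, 0.7, 0.3]
grip_width: 0.702
```

```bash
python3 - <<'E'
from h import *
from rig import ctrl
s=ctrl.sense();print(s["time_s"],s["joints"],s["eef_pos"],phi(s),s["force"])
i=ctrl.camera_info("wrist");im=ctrl.capture("wrist")
np.savez("w1",im=im,**{k:v for k,v in i.items()})
cv2.imwrite("pics/w1.png",im[:,:,::-1]);print(proj(i,[[576,24,240]]))
E
```

```text
2.9833 [-0.206  0.346  1.199  0.001  1.598  0.046] [559.07    2.107 341.2  ] 1.3183705968075654 [-0.079  0.698  0.291]
[[266.555 168.441]]
```

View pics/w1.png

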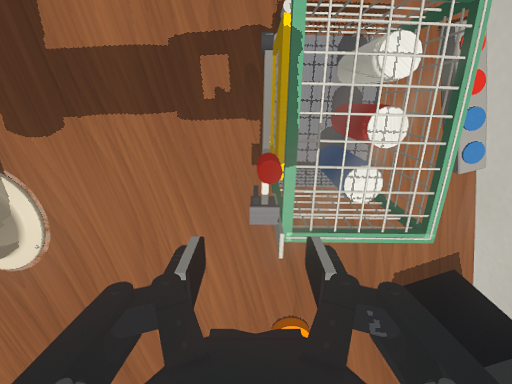

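```bash
python3 - <<'E'
from h import *
from rig import ctrl
d=np.load("w1.npz");im=d["im"];i={k:d[k] for k in d.files if k!="im"};i["fov_y"]=float(i["fov_y"])
m,b=blobs(im,(0,150,100),(7,255,255),(240,140,300,200));
for x in b: print(x)
c=max(b,key=lambda x:x[1][4])[0]
T=ctrl.camera_info("top");S=ctrl.camera_info("side")
print("knob3",tri([ray(T,(248.26,182.14)),ray(S,(244.27,191.87)),ray(i,c)]))
for z in(240,245,250):print(z,plane(i,c,z))
# front rail
h=cv2.cvtColor(im,cv2.COLOR_RGB2HSV);g=cv2.inRange(h,np.array([60,60,60]),np.array([90,255,255]))
pts=[];
for r in range(20,230,10):
    u=np.where(g[r,270:312])[0]
    if len(u): pts.append((r,270+u.min(),270+u.max()))
print(pts)
y=cv2.inRange(h,np.array([20,120,100]),np.array([35,255,255]))
for k in(2,):
    W=np.array([plane(i,(p[k],p[0]),200)[:2] for p in pts]);vx,vy,x0,y0=cv2.fitLine(W.astype(np.float32),cv2.DIST_HUBER,0,.01,.01).ravel()
    print(k,np.degrees(np.arctan2(vy,vx)),x0,y0)
E
python3 - <<'E'
import cv2
im=cv2.imread("pics/w1.png");cv2.imwrite("pics/w1z.png",cv2.resize(im[0:270,200:500][:, :160],None,fx=3.7,fy=2.2,interpolation=cv2.INTER_CUBIC))
E
```

```text
(array([268.482, 168.204]), array([257, 153,  25,  32, 622], dtype=int32))
knob3 (array([577.538,  23.684, 240.886]), [np.float64(0.2982918832897679), np.float64(0.5884478035506334), np.float64(0.3780151429322536)])
240 [577.739  23.781 240.   ]
245 [577.804  25.061 245.   ]
250 [577.869  26.341 250.   ]
[(20, np.int64(280), np.int64(304)), (30, np.int64(291), np.int64(304)), (40, np.int64(290), np.int64(304)), (50, np.int64(290), np.int64(303)), (60, np.int64(290), np.int64(302)), (70, np.int64(290), np.int64(302)), (80, np.int64(289), np.int64(301)), (90, np.int64(289), np.int64(300)), (100, np.int64(288), np.int64(300)), (110, np.int64(288), np.int64(299)), (120, np.int64(287), np.int64(298)), (130, np.int64(286), np.int64(297)), (140, np.int64(286), np.int64(297)), (150, np.int64(286), np.int64(296)), (160, np.int64(285), np.int64(295)), (170, np.int64(284), np.int64(295)), (180, np.int64(284), np.int64(294)), (190, np.int64(283), np.int64(293)), (200, np.int64(283), np.int64(293)), (210, np.int64(282), np.int64(292)), (220, np.int64(282), np.int64(291))]
2 74.441734 615.2118 45.985405
```

View pics/w1z.png

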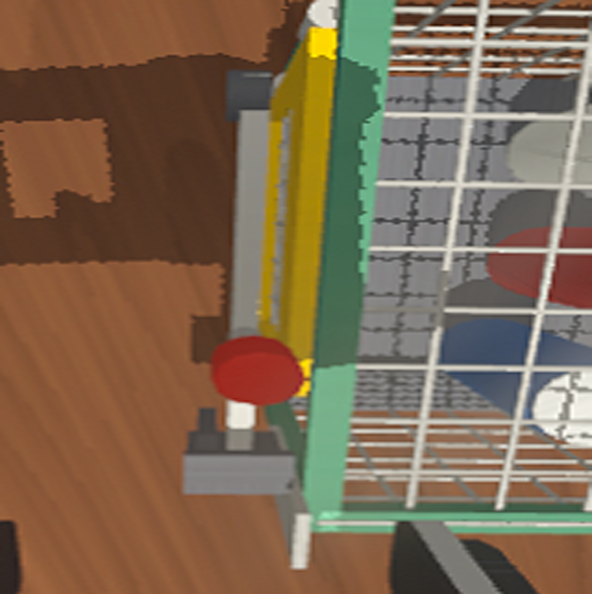

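The knob measures (577.6, 23.7, 240.9), which agrees with the given 240 mm. The cage yaw is about -15.3°. I'll centre over the knob and descend.

Emit:
apply_moves(commands=[[6,0.64,0.3,0,0.015],[6,0.64,0.3,0,0],[6,0.64,0.3,0,0],[6,0.64,0.3,0,0],[6,0,0,0.8,0],[6,0,0,0.8,0],[6,0,0,0.8,0],[6,0,0,0.8,0],[6,0,0,0.8,0],[6,0,0,0,0]])

```text
time_s: 3.87
eef_pos: [575.2, 20.2, 300.2]
ee_rot: [-0.001, 0.796, 0.605, -0.001]
force: [-0.2, -0.4, -0.4]
grip_width: 0.702
```

```bash
python3 - <<'E'
from h import *
from rig import ctrl
s=ctrl.sense();print(s["time_s"],s["eef_pos"],phi(s),s["force"])
i=ctrl.camera_info("wrist");im=ctrl.capture("wrist")
cv2.imwrite("pics/w2.png",im[:,:,::-1]);print(proj(i,[[577.6,23.7,240],[577.6,23.7,258]]))
print(blobs(im,(0,150,100),(7,255,255),(150,140,350,330))[1])
E
```

```text
3.8667 [575.152  20.235 300.227] 1.2995005037383258 [-0.192 -0.413 -0.412]
[[256.307 207.794]
 [256.348 217.477]]
[(array([341.351, 144.338]), array([333, 141,  14,  10,  77], dtype=int32)), (array([256.451, 208.324]), array([242, 188,  30,  41, 970], dtype=int32))]
```

View pics/w2.png

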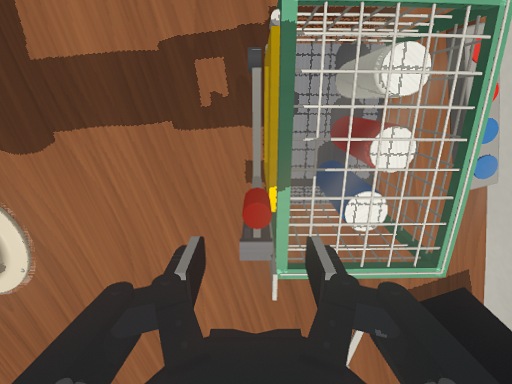

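The knob is at (256,208), matching the prediction to 0.5 px, and sits between the fingers laterally. Next: descend and close.

Emit:
apply_moves(commands=[[6,0.2,0.07,0,0],[6,0.2,0.07,0,0],[6,0,0,0.8,0],[6,0,0,0.8,0],[6,0,0,0.8,0],[6,0,0,0.8,0],[6,0,0,0.8,0],[6,0,0,0.8,0],[6,0,0,0.8,0],[6,0,0,0.8,0],[6,0,0,0,0],[6,0,0,0,0]])

```text
time_s: 4.92
eef_pos: [578.1, 23.8, 238.0]
ee_rot: [-0.0, 0.796, 0.605, -0.0]
force: [-0.0, -0.5, -0.1]
grip_width: 0.704
```

```bash
cat >st.py <<'E'
from h import *
from rig import ctrl
s=ctrl.sense();print(s["time_s"],s["eef_pos"],"phi",phi(s),"F",s["force"],"M",s["wrist_torque"],s["grip_width"], "F in tool",tool(s).T@s["force"], "q6",s["joints"][5])
E
python3 st.py; python3 - <<'E'
from h import *
from rig import ctrl
i=ctrl.camera_info("wrist");im=ctrl.capture("wrist")
cv2.imwrite("pics/w3.png",im[:,:,::-1]);print(proj(i,[[577.6,23.7,240]]))
E
```

```text
4.9167 [578.096  23.816 237.975] phi 1.2997762104378852 F [-0.023 -0.463 -0.083] M [ 0.027 -0.002 -0.014] 0.7037278661008107 F in tool [-0.452  0.101  0.083] q6 0.10979965198408465
[[253.176 257.088]]
```

View pics/w3.png

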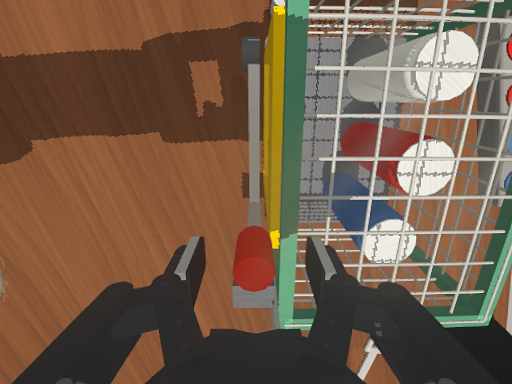

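The knob sits centred between the pads (column 254). Closing with 20 N.

Emit:
apply_moves(commands=[[4,0,0,0,0],[3,0,0,0,0],[2.5,0,0,0,0],[2.2,0,0,0,0],[1.8,0,0,0,0],[1.5,0,0,0,0],[1.5,0,0,0,0],[1.5,0,0,0,0],[1.5,0,0,0,0]], squeeze=20)

```text
time_s: 5.72
eef_pos: [577.5, 24.0, 238.7]
ee_rot: [-0.001, 0.796, 0.605, -0.001]
force: [-5.7, 0.6, 4.1]
grip_width: 0.252
```

```bash
python3 st.py
```

```text
5.7167 [577.459  24.023 238.699] phi 1.3000446651756357 F [-5.747  0.63   4.092] M [0.174 0.99  0.014] 0.2515009009832853 F in tool [-0.931 -5.713 -4.082] q6 0.10976443507458578
```

Emit:
apply_moves(commands=[[1.5,0,-0.04,-0.03,0],[1.5,0,-0.04,-0.03,0],[1.5,0,0,0,0]])

```text
time_s: 5.97
eef_pos: [577.4, 24.1, 238.8]
ee_rot: [-0.0, 0.796, 0.605, -0.0]
force: [-0.9, 0.8, -0.4]
grip_width: 0.256
```

```bash
python3 st.py
```

```text
5.9667 [577.351  24.082 238.764] phi 1.2998198026263277 F [-0.876  0.774 -0.422] M [0.081 0.181 0.014] 0.25554723147837305 F in tool [ 0.511 -1.051  0.422] q6 0.1099813729225364
```

Emit:
apply_moves(commands=[[1.5,0.052,0,-0.069,0],[1.5,0.052,0,-0.069,0],[1.5,0.052,0,-0.069,0],[1.5,0.052,0,-0.069,0],[1.5,0.052,0,-0.069,0],[1.5,0.052,0,-0.069,0],[1.5,0,0,0,0]])

```text
time_s: 6.55
eef_pos: [578.2, 27.2, 243.0]
ee_rot: [-0.0, 0.796, 0.605, 0.0]
force: [-1.2, -0.2, -4.0]
grip_width: 0.248
```

```bash
python3 st.py
```

```text
6.55 [578.232  27.208 243.042] phi 1.2999467427010307 F [-1.214 -0.234 -3.999] M [-0.236  0.22   0.031] 0.24774747428460592 F in tool [-0.551 -1.107  3.999] q6 0.11549344021463841
```

Emit:
apply_moves(commands=[[1.5,0.052,0,-0.069,0],[1.5,0.052,0,-0.069,0],[1.5,0,0,0,0]])

```text
time_s: 6.8
eef_pos: [578.5, 28.3, 244.4]
ee_rot: [-0.0, 0.796, 0.605, 0.0]
force: [0.0, 1.1, -4.6]
grip_width: 0.249
```

```bash
python3 st.py
```

```text
6.8 [578.517  28.281 244.424] phi 1.2999377932256728 F [ 0.004  1.116 -4.572] M [-0.044  0.135 -0.054] 0.24888724035553883 F in tool [ 1.075 -0.294  4.573] q6 0.11733573216622405
```

Emit:
apply_moves(commands=[[1.5,0.052,0,-0.068,0],[1.5,0,0,0,0]])

```text
time_s: 6.97
eef_pos: [578.7, 28.8, 245.1]
ee_rot: [-0.0, 0.796, 0.605, 0.0]
force: [0.4, 1.1, -5.0]
grip_width: 0.247
```

Emit:
apply_moves(commands=[[1.5,0.052,0,-0.068,0],[1.5,0,0,0,0]])

```text
time_s: 7.13
eef_pos: [578.8, 29.3, 245.8]
ee_rot: [-0.0, 0.796, 0.605, 0.0]
force: [-0.1, 2.4, -4.8]
grip_width: 0.251
```

```bash
python3 st.py
```

```text
7.1333 [578.794  29.28  245.762] phi 1.2999446947743365 F [-0.095  2.415 -4.839] M [ 0.078  0.125 -0.029] 0.250861986625094 F in tool [ 2.3   -0.737  4.84 ] q6 0.11912915027325972
```

Emit:
apply_moves(commands=[[1.5,0.06,0,-0.06,0],[1.5,0,0,0,0]])

```text
time_s: 7.3
eef_pos: [578.9, 29.8, 246.4]
ee_rot: [-0.0, 0.796, 0.605, 0.0]
force: [0.5, 2.1, -5.5]
grip_width: 0.251
```

Emit:
apply_moves(commands=[[1.5,0.055,0,-0.06,0],[1.5,0,0,0,0]])

```text
time_s: 7.47
eef_pos: [579.1, 30.3, 247.0]
ee_rot: [-0.0, 0.796, 0.605, 0.0]
force: [-0.4, 1.8, -4.3]
grip_width: 0.248
```

```bash
python3 st.py
```

```text
7.4667 [579.074  30.298 247.033] phi 1.2998918989063584 F [-0.372  1.809 -4.311] M [0.089 0.18  0.056] 0.24802947071232284 F in tool [ 1.643 -0.842  4.311] q6 0.12115795330284398
```

Emit:
apply_moves(commands=[[1.5,0.055,0,-0.06,0],[1.5,0,0,0,0]])

```text
time_s: 7.63
eef_pos: [579.2, 30.8, 247.7]
ee_rot: [-0.0, 0.796, 0.605, -0.0]
force: [-0.7, 1.9, -5.8]
grip_width: 0.249
```

Emit:
apply_moves(commands=[[1.5,0.055,0,-0.06,0],[1.5,0,0,0,0]])

```text
time_s: 7.8
eef_pos: [579.4, 31.3, 248.3]
ee_rot: [-0.0, 0.796, 0.605, -0.0]
force: [-0.3, 2.1, -5.4]
grip_width: 0.246
```

```bash
python3 st.py
```

```text
7.8 [579.372  31.299 248.292] phi 1.2998747988327033 F [-0.31   2.063 -5.399] M [ 0.093  0.254 -0.032] 0.24612180316381316 F in tool [ 1.905 -0.85   5.399] q6 0.12307218963610042
```

```bash
cat >>st.py <<'E'
R=tool(s);M=R.T@s["wrist_torque"];F=R.T@s["force"]
piv=np.array([577.6+.265*115,23.7+.964*115,160.])
r=R.T@(s["eef_pos"]-piv)/1000   # tool axes
Mf=np.cross(r,F)
print("r",r*1000,"Mtool",M,"rxF",Mf,"sum about y",Mf[1]+M[1])
E
python3 st.py
```

```text
7.8 [579.372  31.299 248.292] phi 1.2998747988327033 F [-0.31   2.063 -5.399] M [ 0.093  0.254 -0.032] 0.24612180316381316 F in tool [ 1.905 -0.85   5.399] q6 0.12307218963610042
r [-107.175   -0.025  -88.294] Mtool [0.269 0.022 0.032] rxF [-0.075  0.41   0.091] sum about y 0.43231595461151395
```

Emit:
apply_moves(commands=[[1.5,0.055,0,-0.06,0],[1.5,0,0,0,0]])

```text
time_s: 7.97
eef_pos: [579.5, 31.8, 248.9]
ee_rot: [-0.0, 0.796, 0.605, -0.0]
force: [-0.9, 2.2, -4.4]
grip_width: 0.245
```

```bash
python3 st.py
```

```text
7.9667 [579.496  31.783 248.871] phi 1.2998234827748674 F [-0.926  2.195 -4.4  ] M [0.032 0.279 0.02 ] 0.2450158201036412 F in tool [ 1.868 -1.479  4.4  ] q6 0.1240290973336863
r [-106.681   -0.037  -88.866] Mtool [ 0.278 -0.044 -0.02 ] rxF [-0.132  0.303  0.158] sum about y 0.25985249821597384
```

Emit:
apply_moves(commands=[[1.5,0.055,0,-0.06,0],[1.5,0,0,0,0]])

```text
time_s: 8.13
eef_pos: [579.7, 32.3, 249.5]
ee_rot: [-0.0, 0.796, 0.605, -0.0]
force: [-1.8, 1.8, -4.8]
grip_width: 0.253
```

Emit:
apply_moves(commands=[[1.5,0.055,0,-0.06,0],[1.5,0,0,0,0]])

```text
time_s: 8.3
eef_pos: [579.8, 32.8, 250.1]
ee_rot: [0.0, 0.796, 0.605, -0.0]
force: [-1.4, 1.7, -4.3]
grip_width: 0.249
```

```bash
python3 st.py
```

```text
8.3 [579.799  32.838 250.103] phi 1.299857692895106 F [-1.372  1.683 -4.32 ] M [-0.012  0.394 -0.007] 0.24896597107593352 F in tool [ 1.255 -1.772  4.32 ] q6 0.1259463358363145
r [-105.589   -0.024  -90.091] Mtool [ 0.376 -0.117  0.007] rxF [-0.16   0.343  0.187] sum about y 0.2258841402970963
```

Emit:
apply_moves(commands=[[1.5,0.055,-0.015,-0.06,0],[1.5,0,0,0,0]])

```text
time_s: 8.47
eef_pos: [580.0, 33.4, 250.8]
ee_rot: [0.0, 0.796, 0.605, 0.0]
force: [-1.4, 1.1, -4.7]
grip_width: 0.25
```

Emit:
apply_moves(commands=[[1.5,0.055,0,-0.06,0],[1.5,0,0,0,0]])

```text
time_s: 8.63
eef_pos: [580.0, 33.6, 251.0]
ee_rot: [0.0, 0.796, 0.605, -0.0]
force: [-0.9, -0.5, -6.9]
grip_width: 0.248
```

```bash
python3 st.py
```

```text
8.6333 [579.965  33.612 250.953] phi 1.2996314595236091 F [-0.865 -0.53  -6.867] M [-0.366  0.143  0.046] 0.24768112142560375 F in tool [-0.738 -0.69   6.868] q6 0.12791872946643879
r [-104.855   -0.064  -90.876] Mtool [ 0.039 -0.391 -0.046] rxF [-0.063  0.787  0.072] sum about y 0.39627917476401225
```

Tool motion stalled (0.2 mm travelled of a commanded 0.6 mm) and the vertical force rose to about 7 N. That is the cap, at a bar-end rise of about 20 mm. I'll back off to just under it.

Emit:
apply_moves(commands=[[1.5,-0.07,0,0.085,0],[1.5,-0.06,0,0.08,0],[1.5,0,0,0,0]])

```text
time_s: 8.88
eef_pos: [579.7, 32.6, 249.8]
ee_rot: [0.0, 0.796, 0.605, 0.0]
force: [-1.0, 0.4, -2.4]
grip_width: 0.248
```

```bash
python3 st.py
```

```text
8.8833 [579.718  32.606 249.774] phi 1.2997051538420297 F [-0.981  0.425 -2.393] M [ 0.039  0.218 -0.025] 0.2476069289949594 F in tool [ 0.146 -1.06   2.392] q6 0.1254470336797828
r [-105.792    0.031  -89.812] Mtool [ 0.22  -0.021  0.025] rxF [-0.095  0.24   0.112] sum about y 0.2189982980524781
```

Emit:
apply_moves(commands=[[1.5,0.018,-0.136,0,0.01],[1.5,0.018,-0.136,0,0.01],[1.5,0.018,-0.136,0,0.01],[1.5,0.018,-0.136,0,0.01],[1.5,0,0,0,0]])

```text
time_s: 9.3
eef_pos: [574.5, 35.0, 249.8]
ee_rot: [0.0, 0.808, 0.589, 0.0]
force: [-0.1, -0.7, -2.0]
grip_width: 0.252
```

```bash
python3 st.py
```

```text
9.3 [574.472  34.952 249.779] phi 1.259065094133048 F [-0.149 -0.697 -2.028] M [-0.121  0.098 -0.048] 0.25226662506991837 F in tool [-0.709  0.071  2.028] q6 0.1690890274845696
r [-105.117   -1.4    -89.774] Mtool [ 0.056 -0.146  0.048] rxF [ 0.004  0.277 -0.008] sum about y 0.1312473641907075
```

Moved 5.7 mm with almost no resistance, so the bar is passing over the lip. Continuing slowly.

Emit:
apply_moves(commands=[[1.5,0.018,-0.136,0,0.01],[1.5,0.018,-0.136,0,0.01],[1.5,0.018,-0.136,0,0.01],[1.5,0.018,-0.136,0,0.01],[1.5,0.018,-0.136,0,0.01],[1.5,0.018,-0.136,0,0.01]])

```text
time_s: 9.8
eef_pos: [567.2, 38.5, 249.6]
ee_rot: [0.0, 0.826, 0.564, 0.0]
force: [-0.5, -1.5, 0.4]
grip_width: 0.25
```

```bash
python3 st.py
```

```text
9.8 [567.176  38.546 249.649] phi 1.1987481830570363 F [-0.459 -1.456  0.418] M [-0.3    0.05   0.006] 0.24963202214383795 F in tool [-1.523  0.102 -0.418] q6 0.2340052527779001
r [-104.326   -3.172  -89.634] Mtool [-0.063 -0.298 -0.006] rxF [ 0.01   0.093 -0.015] sum about y -0.20518090428677138
```

Emit:
apply_moves(commands=[[1.5,0.018,-0.136,0,0.01],[1.5,0.018,-0.136,0,0.01],[1.5,0.018,-0.136,0,0.01],[1.5,0.018,-0.136,0,0.01],[1.5,0.018,-0.136,0,0.01],[1.5,0.018,-0.136,0,0.01],[1.5,0.018,-0.136,0,0.01],[1.5,0.018,-0.136,0,0.01]])

```text
time_s: 10.47
eef_pos: [557.7, 44.2, 249.6]
ee_rot: [0.0, 0.848, 0.531, -0.0]
force: [-1.7, -3.4, 1.7]
grip_width: 0.251
```

```bash
python3 st.py
```

```text
10.4667 [557.712  44.182 249.633] phi 1.1187105439119263 F [-1.741 -3.447  1.657] M [-0.529  0.133  0.006] 0.25109909680546677 F in tool [-3.862 -0.059 -1.656] q6 0.321848757039206
r [-103.312   -5.812  -89.619] Mtool [-0.112 -0.533 -0.006] rxF [ 0.004  0.175 -0.016] sum about y -0.35849099840195925
```

The force is purely radial from the pivot (about 4 N), so my arc runs slightly inward. I'll trim it.

Emit:
apply_moves(commands=[[1.5,0.003,-0.136,-0.005,0.01],[1.5,0.003,-0.136,-0.005,0.01],[1.5,0.003,-0.136,-0.005,0.01],[1.5,0.003,-0.136,0,0.01],[1.5,0.01,-0.136,0,0.01],[1.5,0.016,-0.136,0,0.01],[1.5,0.016,-0.136,0,0.01],[1.5,0.016,-0.136,0,0.01]])

```text
time_s: 11.13
eef_pos: [548.5, 50.3, 249.4]
ee_rot: [-0.0, 0.868, 0.496, 0.0]
force: [2.2, 2.8, -5.3]
grip_width: 0.249
```

```bash
python3 st.py
```

```text
11.1333 [548.497  50.343 249.412] phi 1.0390321224829393 F [ 2.224  2.75  -5.251] M [ 0.389 -0.485 -0.033] 0.24887936157722124 F in tool [3.495 0.524 5.253] q6 0.4100563659585227
r [-102.742   -8.688  -89.471] Mtool [-0.221  0.582  0.032] rxF [ 0.001  0.227 -0.024] sum about y 0.8086776023072774
```

Emit:
apply_moves(commands=[[1.5,0.045,-0.272,0.01,0.02],[1.5,0.045,-0.272,0.01,0.02],[1.5,0.036,-0.272,0,0.02],[1.5,0.036,-0.272,0,0.02],[1.5,0.036,-0.272,0,0.02],[1.5,0.036,-0.272,0,0.02],[1.5,0.036,-0.272,0,0.02],[1.5,0.036,-0.272,0,0.02]])

```text
time_s: 11.8
eef_pos: [532.2, 65.0, 249.4]
ee_rot: [-0.0, 0.905, 0.425, 0.0]
force: [4.7, 3.5, -5.7]
grip_width: 0.247
```

```bash
python3 st.py
```

```text
11.8 [532.233  65.044 249.368] phi 0.8778891067407365 F [ 4.672  3.462 -5.685] M [ 0.48  -0.755  0.037] 0.2472446557355674 F in tool [5.646 1.384 5.687] q6 0.5956562977818447
r [-101.899  -13.951  -89.404] Mtool [-0.274  0.852 -0.037] rxF [ 0.044  0.075 -0.062] sum about y 0.9269183352275501
```

Emit:
apply_moves(commands=[[1.5,0.055,-0.272,0.01,0.02],[1.5,0.055,-0.272,0.01,0.02],[1.5,0.045,-0.272,0,0.02],[1.5,0.045,-0.272,0,0.02],[1.5,0.039,-0.272,0,0.02],[1.5,0.039,-0.272,0,0.02],[1.5,0.039,-0.272,0,0.02],[1.5,0.039,-0.272,0,0.02]])

```text
time_s: 12.47
eef_pos: [518.7, 82.3, 249.5]
ee_rot: [0.0, 0.936, 0.351, -0.0]
force: [-1.5, -1.4, -0.8]
grip_width: 0.251
```

```bash
python3 st.py
```

```text
12.4667 [518.728  82.285 249.499] phi 0.7177661506964381 F [-1.54  -1.402 -0.769] M [-0.265  0.217  0.116] 0.25067698902149094 F in tool [-2.082  0.043  0.77 ] q6 0.7874772009104469
r [-101.738  -19.365  -89.443] Mtool [-0.057 -0.337 -0.116] rxF [-0.011  0.265 -0.045] sum about y -0.07276960399263205
```

Emit:
apply_moves(commands=[[1.5,0.035,-0.272,0,0.02],[1.5,0.035,-0.272,0,0.02],[1.5,0.036,-0.272,0,0.02],[1.5,0.036,-0.272,0,0.02],[1.5,0.036,-0.272,0,0.02],[1.5,0.036,-0.272,0,0.02],[1.5,0.036,-0.272,0,0.02],[1.5,0.036,-0.272,0,0.02],[1.5,0.036,-0.272,0,0.02],[1.5,0.036,-0.272,0,0.02]])

```text
time_s: 13.3
eef_pos: [505.6, 106.5, 249.4]
ee_rot: [0.0, 0.967, 0.256, -0.0]
force: [-4.7, -3.1, 3.2]
grip_width: 0.248
```

```bash
python3 st.py
```

```text
13.3 [505.602 106.55  249.425] phi 0.5178757829022094 F [-4.738 -3.149  3.201] M [-0.414  0.702  0.133] 0.2484726558903519 F in tool [-5.677  0.39  -3.198] q6 1.0337315431147185
r [-102.948  -26.399  -89.37 ] Mtool [-0.012 -0.815 -0.133] rxF [ 0.119  0.178 -0.19 ] sum about y -0.6373392048446889
```

Now the arc is slightly inward again, so I'll trim outward.

Emit:
apply_moves(commands=[[1.5,0.02,-0.272,-0.01,0.02],[1.5,0.02,-0.272,-0.01,0.02],[1.5,0.022,-0.272,0,0.02],[1.5,0.03,-0.272,0,0.02],[1.5,0.033,-0.272,0,0.02],[1.5,0.033,-0.272,0,0.02],[1.5,0.033,-0.272,0,0.02],[1.5,0.033,-0.272,0,0.02],[1.5,0.033,-0.272,0,0.02],[1.5,0.033,-0.272,0,0.02]])

```text
time_s: 14.13
eef_pos: [497.4, 132.7, 249.3]
ee_rot: [-0.0, 0.987, 0.158, 0.0]
force: [-0.5, -0.5, -0.4]
grip_width: 0.246
```

```bash
python3 st.py
```

```text
14.1333 [497.379 132.715 249.272] phi 0.3179698006956426 F [-0.495 -0.548 -0.351] M [-0.045  0.094  0.129] 0.24551249636884157 F in tool [-0.641  0.366  0.35 ] q6 1.2853106077919376
r [-105.672  -32.889  -89.322] Mtool [-0.013 -0.104 -0.128] rxF [ 0.021  0.094 -0.06 ] sum about y -0.00923839579865586
```

Emit:
apply_moves(commands=[[1.5,0.033,-0.272,0,0.02],[1.5,0.033,-0.272,0,0.02],[1.5,0.033,-0.272,0,0.02],[1.5,0.033,-0.272,0,0.02],[1.5,0.033,-0.272,0,0.02],[1.5,0.033,-0.272,0,0.02],[1.5,0.033,-0.272,0,0.02],[1.5,0.033,-0.272,0,0.02],[1.5,0.033,-0.272,0,0.02],[1.5,0.033,-0.272,0,0.02]])

```text
time_s: 14.97
eef_pos: [494.5, 160.0, 249.2]
ee_rot: [-0.0, 0.998, 0.059, 0.0]
force: [-0.4, 0.6, -2.3]
grip_width: 0.253
```

```bash
python3 st.py
```

```text
14.9667 [494.542 159.982 249.187] phi 0.1180040675072683 F [-0.356  0.556 -2.343] M [ 0.01  -0.154  0.156] 0.25295828221478456 F in tool [-0.29  -0.592  2.343] q6 1.5395172495557319
r [-109.679  -38.67   -89.25 ] Mtool [-0.008  0.154 -0.156] rxF [-0.143  0.283  0.054] sum about y 0.43707418975079093
```

Emit:
apply_moves(commands=[[1.5,0.033,-0.272,0,0.02],[1.5,0.033,-0.272,0,0.02],[1.5,0.033,-0.272,0,0.02],[1.5,0.033,-0.272,0,0.02],[1.5,0.033,-0.272,0,0.02],[1.5,0.033,-0.272,0,0.02],[1.5,0.033,-0.272,0,0.02],[1.5,0.033,-0.272,0,0.02],[1.5,0.033,-0.272,0,0.02],[1.5,0.033,-0.272,0,0.02]])

```text
time_s: 15.8
eef_pos: [497.2, 187.2, 249.1]
ee_rot: [-0.0, 0.999, -0.041, 0.0]
force: [1.2, 0.3, -2.7]
grip_width: 0.251
```

```bash
python3 st.py
```

```text
15.8 [497.155 187.205 249.1  ] phi -0.08193568322443175 F [ 1.227  0.308 -2.735] M [-0.061 -0.303  0.177] 0.25086016713003245 F in tool [ 1.195 -0.406  2.736] q6 1.791764335062435
r [-114.779  -43.458  -89.167] Mtool [-0.035  0.307 -0.177] rxF [-0.155  0.207  0.099] sum about y 0.5143002080188291
```

Emit:
apply_moves(commands=[[1.5,0.033,-0.272,0,0.02],[1.5,0.033,-0.272,0,0.02],[1.5,0.033,-0.272,0,0.02],[1.5,0.033,-0.272,0,0.02],[1.5,0.033,-0.272,0,0.02],[1.5,0.033,-0.272,0,0.02],[1.5,0.033,-0.272,0,0.02],[1.5,0.025,-0.204,0,0.015],[1.5,0.02,-0.136,0,0.01],[1.5,0.01,-0.068,0,0.005],[1.5,0,0,0,0]])

```text
time_s: 16.72
eef_pos: [503.4, 209.0, 249.3]
ee_rot: [0.0, 0.992, -0.125, 0.0]
force: [4.5, -1.1, -6.3]
grip_width: 0.248
```

```bash
python3 st.py; python3 - <<'E'
from h import *
from rig import ctrl
for n in("top","wrist","side"):cv2.imwrite(f"pics/{n}5.png",ctrl.capture(n)[:,:,::-1])
E
```

```text
16.7167 [503.36  209.047 249.314] phi -0.25128501670090747 F [ 4.49  -1.141 -6.3  ] M [-0.179 -0.801  0.116] 0.24752908318225902 F in tool [ 4.632 -0.012  6.3  ] q6 2.0007811807587736
r [-119.939  -46.099  -89.331] Mtool [ 0.025  0.82  -0.116] rxF [-0.291  0.342  0.215] sum about y 1.1620601207212142
```

View pics/wrist5.png

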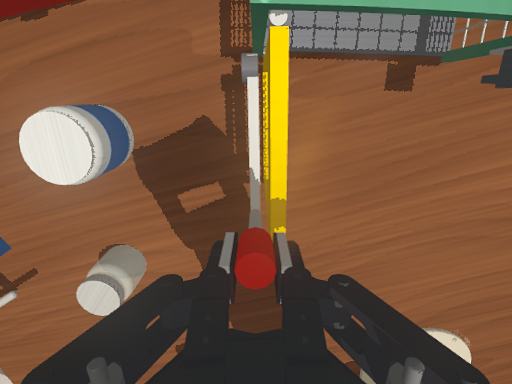

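View pics/side5.png

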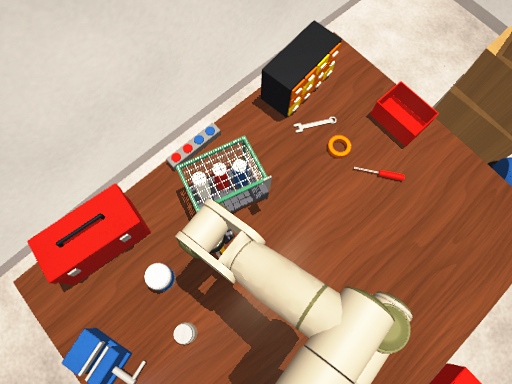

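The gate is square to the cage: the wrist view shows it running straight from the hinge at (278,18), perpendicular to the green front. Now I'll lower the bar along its arc.

Emit:
apply_moves(commands=[[1.5,-0.04,0,0.08,0],[1.5,-0.06,0,0.08,0],[1.5,-0.065,0,0.08,0],[1.5,-0.065,0,0.08,0],[1.5,-0.065,0,0.08,0],[1.5,-0.065,0,0.08,0],[1.5,-0.065,0,0.08,0],[1.5,-0.065,0,0.08,0],[1.5,-0.065,0,0.08,0],[1.5,-0.065,0,0.08,0],[1.5,0,0,0,0]])

```text
time_s: 17.78
eef_pos: [496.8, 210.7, 241.4]
ee_rot: [-0.0, 0.992, -0.125, -0.0]
force: [-0.8, -1.3, 1.0]
grip_width: 0.248
```

```bash
python3 st.py
```

```text
17.7833 [496.821 210.663 241.427] phi -0.25006678562432333 F [-0.759 -1.327  1.03 ] M [-0.075 -0.05  -0.003] 0.24812678965856783 F in tool [-0.408  1.473 -1.03 ] q6 2.0045363163852294
r [-126.683  -46.197  -81.343] Mtool [-0.06   0.067  0.003] rxF [ 0.167 -0.097 -0.205] sum about y -0.03051753811946148
```

Emit:
apply_moves(commands=[[1.5,-0.055,0,0.08,0],[1.5,-0.055,0,0.08,0],[1.5,0,0,0,0]])

```text
time_s: 18.03
eef_pos: [495.8, 211.0, 239.9]
ee_rot: [-0.0, 0.992, -0.125, -0.0]
force: [-2.7, 0.4, 2.5]
grip_width: 0.25
```

```bash
python3 st.py
```

```text
18.0333 [495.767 210.98  239.857] phi -0.25002451734844855 F [-2.723  0.417  2.503] M [-0.005  0.254 -0.026] 0.24986521413766727 F in tool [-2.743  0.27  -2.501] q6 2.005376005180633
r [-127.782  -46.257  -79.764] Mtool [-0.068 -0.245  0.026] rxF [ 0.137 -0.101 -0.161] sum about y -0.34536568921514965
```

Emit:
apply_moves(commands=[[1.5,-0.055,0,0.055,0],[1.5,-0.03,0,0.04,0],[1.5,0,0,0,0]])

```text
time_s: 18.28
eef_pos: [495.3, 211.1, 239.1]
ee_rot: [-0.0, 0.992, -0.125, 0.0]
force: [-2.5, 0.4, 3.7]
grip_width: 0.249
```

```bash
python3 st.py
```

```text
18.2833 [495.273 211.133 239.143] phi -0.25007722637460017 F [-2.528  0.445  3.697] M [0.005 0.229 0.019] 0.2488912804567154 F in tool [-2.558  0.193 -3.698] q6 2.0060258647517633
r [-128.222  -46.296  -79.165] Mtool [-0.052 -0.223 -0.019] rxF [ 0.187 -0.272 -0.143] sum about y -0.4944898243555973
```

Emit:
apply_moves(commands=[[2.4,0,0,0,0],[2.8,0,0,0,0],[3.4,0,0,0,0],[4.2,0,0,0,0],[5,0,0,0,0],[5.5,0,0,0,0],[5.5,0,0,0,0]])

```text
time_s: 18.87
eef_pos: [495.3, 211.0, 238.9]
ee_rot: [-0.0, 0.992, -0.125, 0.0]
force: [0.0, -0.9, -0.6]
grip_width: 0.647
```

```bash
python3 st.py; python3 - <<'E'
from h import *
from rig import ctrl
cv2.imwrite(f"pics/w6.png",ctrl.capture("wrist")[:,:,::-1])
E
```

```text
18.8667 [495.337 210.993 238.915] phi -0.2502986031761243 F [ 0.015 -0.894 -0.571] M [ 0.01  -0.003  0.   ] 0.6468055611444552 F in tool [0.236 0.863 0.571] q6 2.006037778940339
r [-128.155  -46.129  -78.917] Mtool [ 0.011  0.    -0.   ] rxF [ 0.042  0.055 -0.1  ] sum about y 0.05470283084612258
```

View pics/w6.png

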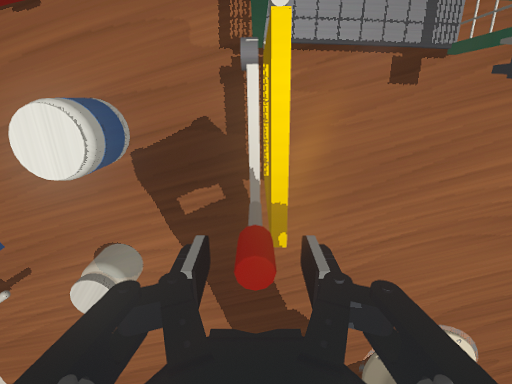

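The knob is free, standing clear between the open fingers at (255,257). Raising straight up and then away.

Emit:
apply_moves(commands=[[5.5,0,0,-0.5,0],[5.5,0,0,-1,0],[5.5,0,0,-1,0],[5.5,0,0,-1,0],[5.5,0,0,-1.2,0],[5.5,0,0,-1.2,0],[5.5,0,0,-1.2,0],[5.5,0,0,-1.2,0],[5.5,0,0,-1.2,0],[5.5,0,0,-1.2,0],[5.5,0,0,-1.2,0],[5.5,0,0,-1,0]])

```text
time_s: 19.92
eef_pos: [495.3, 211.0, 369.9]
ee_rot: [-0.0, 0.992, -0.125, 0.001]
force: [0.3, 0.0, -0.0]
grip_width: 0.646
```

Emit:
apply_moves(commands=[[5.5,0,1.5,0,0],[5.5,0,2,0,0],[5.5,0,2,0,0],[5.5,0,2,0,0],[5.5,0,2,0,0],[5.5,0,2,0,0],[5.5,0,2,0,0],[5.5,0,2,0,0],[5.5,0,2,0,0],[5.5,0,2,0,0],[5.5,0,2,0,0],[5.5,0,0,0,0]])

```text
time_s: 20.92
eef_pos: [441.6, 0.5, 368.7]
ee_rot: [0.0, 0.992, -0.126, 0.0]
force: [-0.4, -0.4, -0.2]
grip_width: 0.647
```

Emit:
apply_moves(commands=[[5.5,0,2,0,0],[5.5,0,2,0,0],[5.5,0,2,0,0],[5.5,0,2,0,0],[5.5,0,2,0,0],[5.5,0,2,0,0],[5.5,0,2,0,0],[5.5,0,2,0,0],[5.5,0,2,0,0],[5.5,0,2,0,0],[5.5,0,0,0,0]])

```text
time_s: 21.83
eef_pos: [392.2, -193.1, 368.2]
ee_rot: [0.0, 0.992, -0.126, -0.0]
force: [0.2, -1.0, 0.2]
grip_width: 0.641
```

```bash
python3 st.py; python3 - <<'E'
from h import *
from rig import ctrl
B={"side":(165,125,285,285),"top":(190,105,305,230)}
for n in B:
    im=ctrl.capture(n);x0,y0,x1,y1=B[n];i=ctrl.camera_info(n)
    cv2.imwrite(f"pics/{n}7.png",im[:,:,::-1])
    cv2.imwrite(f"pics/{n}7z.png",cv2.resize(im[y0:y1,x0:x1,::-1],None,fx=3.7,fy=3.7,interpolation=cv2.INTER_CUBIC))
    print(n,[(b[0],b[1][4]) for b in blobs(im,(0,150,100),(7,255,255),B[n])[1]])
    H=np.array([633.4,158.7]);k=np.array([495.3,211])
    print(proj(i,[[*k,240]]))
E
```

```text
21.8333 [ 392.193 -193.058  368.186] phi -0.2527840717993066 F [ 0.196 -0.998  0.239] M [-0.017 -0.037  0.028] 0.6408047546065216 F in tool [ 0.439  0.918 -0.239] q6 1.097171157605778
r [-127.097  371.325 -207.952] Mtool [-0.007  0.04  -0.028] rxF [ 0.102 -0.122 -0.28 ] sum about y -0.08157050468178263
side [(array([187.232, 147.884]), np.int32(69)), (array([175.6  , 156.829]), np.int32(70)), (array([223.448, 176.724]), np.int32(29)), (array([216.889, 179.333]), np.int32(27)), (array([226.133, 183.2  ]), np.int32(30)), (array([220., 186.]), np.int32(31)), (array([218.5, 236.5]), np.int32(6)), (array([225.222, 249.   ]), np.int32(9)), (array([215.741, 249.907]), np.int32(54))]
[[215.813 250.334]]
top [(array([233.607, 107.5  ]), np.int32(56)), (array([248.491, 107.327]), np.int32(55)), (array([190.417, 209.   ]), np.int32(12))]
[[187.277 209.307]]
```

View pics/side7z.png

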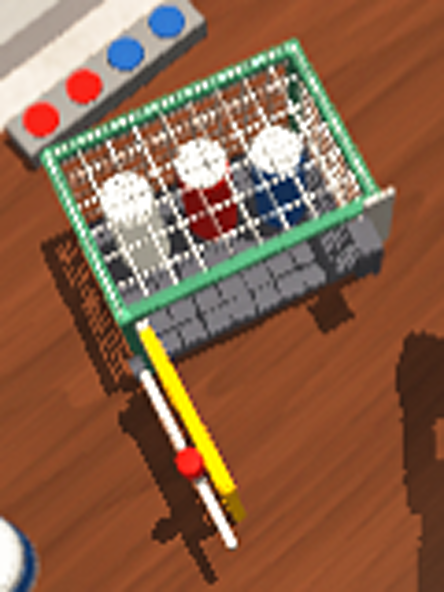

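View pics/top7.png

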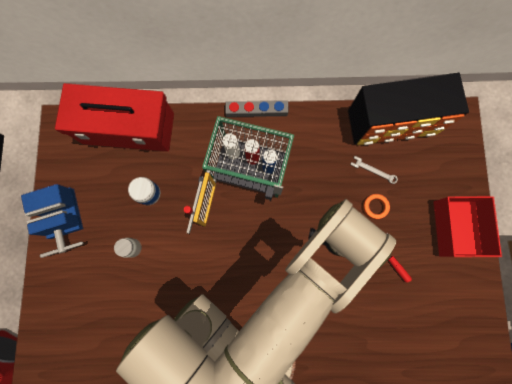

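The gate is square to the cage front. The side view has the knob at (215.7, 249.9) against (215.8, 250.3) predicted for a level bar. The cans, jar, tin, tape and tools appear unmoved.

```bash
python3 -c "
from rig import ctrl
print(ctrl.finish_job())"
```

```text
the job is handed in; nothing more can be done
None
```

The cage is open: the gate stands about square to the front, at roughly 1.55 rad. The latch bar is back level and the robot is clear of everything. I handed the job in at about 22 s.

**What I did:**
- I gripped the red knob with 20 N and lifted the bar along its arc until it touched the cap. The vertical force was about 7 N and the bar end had risen about 20 mm.
- I backed off about 2 mm, swung the gate slowly at 0.12–0.24 rad/s, lowered the bar, let go and withdrew.

**Last checks:**
- **Knob position:** in the side view it is within 0.5 px of where a level bar on the open gate would put it. I could not check the top view closely, because the knob was cut off at the edge of the measuring window.
- **Cans and bench objects:** by eye they stand where they were in the first pictures.

**Disagreements:**
- My arc around the hinge was slightly off, so I trimmed it along the way. The force readings during the swing reached about 8 N.
- Closing the gripper briefly pressed the knob with about 7 N, which I relaxed before lifting.

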